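Wedge the heat sink just off its rest pads and hold

ROBOT

A 6-joint arm with a two-finger parallel gripper is mounted at the origin on the work surface. World frame = base frame: x ahead of the robot, y to its left, z up, the work surface at z = 0. Lengths are in m, angles in rad, forces in N, time in s.
With the tool pointing down it reaches from about 0.275 to 0.775 m from the base axis. Payload 14.6 kg.
Tool frame: the origin (TCP) lies between the finger pads; the fingertips stand robot.nose_length ahead of it and the grasp point (between the pads) lies 2 mm behind it (robot.nose_length is the distance from the TCP to the fingertips, in m); z points along the fingers, y is the direction in which the jaws open and shut (so a half turn about z gives the same grasp; the last joint's range is limited). The gripper opens to 85 mm and grips with 20 to 120 N. Pads are 22 mm wide; open, the fingers measure 114 mm over their backs; the gripper's body (76 mm by 85 mm) begins 54 mm behind the grasp point. The pads swing forward as they close: fully open they stand 13 mm farther back than shut.
Start: joints at [0.984, 0.263, -0.048, 1.259, 0, 1.415], TCP at [0.22, 0.477, 0.248] pointing down, gripper open.
Joint ranges: [-2.65, 2.65], [-0.89, 1.7], [-1.18, 1.37], [-2.13, 2.11], [-1.35, 1.29], [-3.14, 3.14]. Speed limits (rad/s): [1.89, 1.89, 2.57, 2.79, 3.14, 3.14].

INTERFACE

Orientations are given as [roll, pitch, yaw] about the fixed x, y, z axes, in that order (R = Rz(yaw) Ry(pitch) Rx(roll)).
In Python, from workcell import robot gives the robot as it stands. Calls block until the motion is done:
- robot.move_ptp(position, orientation): joint-space move of the TCP to a pose.
- robot.move_linear(position, max_speed=0.15, rotation=None, threshold=None): straight line of the TCP; rotation=None keeps the orientation; max_speed is the mean speed in m/s. With threshold (N) it stops when the force on the tool has changed by that much, and returns True; else False.
- robot.move_j(angles): joint-space move.
- robot.command_gripper(opening, newtons=None): finger opening in m; newtons is the grip in N (None keeps the last); returns when the fingers have stopped.
- robot.dwell(seconds).
- robot.ik(position, orientation): joint angles nearest the present ones, or None.
- robot.snapshot(name): name is "side" or "top" or "wrist"; returns a dict with "color" (400x640x3 uint8, red, green, blue), "range_z" (400x640 float32, m along the optical axis (not along the pixel's ray), 0 where there is no reading), "camera_matrix" (3x3 intrinsics, pixels), "dist_coeffs" ([k1, k2, p1, p2, k3] as OpenCV has them; the pictures are not rectified), "R" (3x3) and "t" (3): a world point X has camera coordinates R X + t; the wrist camera has in their place "mount" (4x4, takes a point from camera to tool coordinates, whose origin is the TCP and whose axes are the flange's). Camera axes: x right, y down, z forward; pixel columns grow to the right and rows downward; lengths in m; the calibration is good to about 2 mm. A picture is of the moment at which its call begins: read the wrist's pose just before it.
A pose or a line that the arm cannot do raises robot.MotionError and nothing moves.
- robot.job_done(): hands the job in, once; it reports no verdict.
Trained networks look in a picture, given as the dict that the camera call returned (one of the last four; its "shot" number tells which), for a name from the list of things; names that differ only in an ending like _2 or _b are one class to them, and where a whole thing is asked for, a point or a joint stands for the part that bears it (a point fixed in the world has none). Each returns a list of dicts, best first, with "conf" (0 to 1); they miss things now and then, are a little off and sometimes report something else, mostly with a low value. They report only what shows in the picture. A call takes as long as a camera call.
- robot.find_in(thing, picture): "uv" ([column, row] in pixels, amid what is visible of it).
- robot.outline_of(thing, picture): "mask" (400x640 bool, what is visible of it) and "uv" ([column, row] in pixels, amid what is visible of it).
Readings, each from a call of its own:
- robot.get_time_s(): time.
- robot.get_qpos(): joint angles.
- robot.get_qd(): joint speeds.
- robot.get_tau(): joint torques, N m.
- robot.get_eef_pos(): TCP position.
- robot.get_eef_rot(): TCP orientation.
- robot.get_wrist_force(): force on the tool from outside, world axes, zero at the start.
- robot.get_wrist_torque(): the same for the moment, N m.
- robot.get_width(): finger opening in m.
Only numpy, scipy, OpenCV 4.12 (cv2) and the standard library are available. Lean on these libraries where they do the work, as an engineer would, in place of code of your own. Each camera call takes 0.05 s, during which the arm holds its last target.

TASK

At the repair bench, take the yellow wedge out of its tray compartment, lay it flat on the jig's black base plate and push its thin end straight in under the middle of the heat sink's front edge, until that edge is lifted about 4 mm off its rest pads (at least 2, at most 6, and never more than 10 on the way). Finish there while still gripping the wedge, flat on the plate with the heat sink's weight on it: do not let go, do not touch the heat sink with the gripper, and leave the other parts on the bench where they are.

Things in the scene. Friction and masses are not known exactly. Their poses are not given: they have to be found in the camera images.
- wedge: Yellow plastic wedge, about 60 g, 92 long x 24 mm wide, flat in one tray compartment, thin end away from the robot. Origin: centre of underside; x to the thin end. Top rises evenly from 2 mm at x=+46 (thin end) to 15 mm at x=-4, flat to x=-16; then to x=-46 mm an upright grip block 46 mm high, black patch on top: grip its sides (across y) at x=-31 mm.
- wedge_tip (a point): Middle of the lower edge of the wedge's thin end (46 mm along +x from the wedge's origin, in its underside).
- tray: Blue sorting tray fixed on the bench, 115 mm (x) x 171 mm (y), 14 mm high, 3 mm walls and floor, three compartments 56 mm apart along y, each 109 x 53 mm. Origin: centre of its underside. Wedge, spacer and collar lie one in each compartment, in any order.
- jig: Black base plate of the jig, fixed on the bench, 260 mm (x) x 130 mm (y), 10 mm thick. Origin: centre of its underside; x points from the free front apron (towards the robot) to the hinge; z up. The bare apron takes the front 125 mm, x = -130 to -5 mm.
- heat_sink: Finned aluminium heat sink, 120 (x) x 110 mm (y), 0.45 kg, hinged to the jig at its far edge, no spring: falls by its weight (about 1.5 to 3.5 N at the front). Origin on the hinge axis, at x=115, z=18 mm in the jig's frame. Fins to 41 mm above the base plate, none on the front 20 mm. At rest on two pads, 5 mm above the base plate; the slot between the pads is open in front, 80 mm wide, 40 deep.
- lip (a point): Middle of the heat sink's lower front edge. At rest x=-5, y=0, z=15 mm in the jig's frame (5 mm above the base plate); its rise above that is the lift. With the wedge flat on the base plate the ramp meets it when the thin end is about 12 mm past it; each further 3.85 mm of push lifts it 1 mm.
- spacer: Bystander: plain aluminium flat block 50 x 24 x 10 mm lying in a compartment of the tray. Origin: centre of its underside.
- collar: Bystander: brass ring, 28 mm outside, 9 mm high, lying in a compartment of the tray. Origin: centre of its underside.
- spool: Bystander: blue spool of metal wire standing flat, 64 mm across, 33 mm high. Origin: centre of its underside.
- flux: Bystander: white bottle with red cap, 36 mm across, 85 mm high, standing. Origin: centre of its underside.
- driver: Bystander: screwdriver with green handle, 160 mm long, lying along its x axis.
- brush: Bystander: small wooden brush, 150 mm long, lying along its x axis.
- capacitor: Bystander: black upright cylinder 24 mm across, 30 mm high, standing on the bench beside the jig. Origin: centre of its underside.

How it is judged:
On the way:
1. the wedge is held in the fingers, lifted clear of the tray (underside over 25 mm above the bench), the heat sink still down (height (world z) of wedge above 0.025 m and contact force between the fingers and wedge above 1 N and z of lip in the frame of jig below 0.0165 m), for 0.1 s.
At the end, for the whole second after the job is handed in: Heat sink's front edge 2 to 6 mm above rest, borne by the wedge alone (over 0.5 N); wedge flat on the base plate (within 3.5 mm, 0.12 rad), at rest, within 0.2 rad of the jig's x, thin end 13 mm or more past the edge and within 25 mm of its middle; fingers grip the wedge (over 2 N) (z of lip in the frame of jig between 0.017 and 0.021 m and contact force between wedge and heat_sink above 0.5 N and contact force between the fingers and wedge above 2 N and contact force between each of the fingers, the arm and heat_sink below 0.1 N and z of wedge in the frame of jig between 0.008 and 0.0135 m and angle between wedge's own z axis and vertical below 0.12 rad and x of wedge_tip in the frame of jig above 0.008 m and y of wedge_tip in the frame of jig between -0.025 and 0.025 m and angle between the x axis of wedge and the x axis of jig, either way round below 0.2 rad and linear speed of wedge below 0.01 m/s and contact force between each of spacer, collar, spool, flux, driver, brush, capacitor and heat_sink below 0.05 N); the arm keeps its last pose, push and grip.
It fails at once if the heat sink's front edge is lifted more than 10 mm (z of lip in the frame of jig above 0.025 m).
It fails at once if the gripper pushes or lifts the heat sink itself (contact force between any of the fingers, the arm and heat_sink above 3 N).
It fails at once if a bystander is moved more than 20 mm (distance of any of spacer, collar, spool, flux, driver, brush, capacitor from where it was at the start of the episode above 0.02 m).
It also fails if it takes over 35 s, if anything falls off the work surface, if the arm or the gripper's body presses on something with over 40 N, if the wrist force passes 120 N, or if a joint passes its speed limit or range.

## Working session

There is one attempt and no reset: what is moved stays moved. The work goes in short steps, each a Python script; the robot and the scene stay as the last script left them, time stands still between calls to the robot, and variables do not carry over. Pictures are saved under pics/ and viewed, and the job is handed in when it is done.

```bash
ls; mkdir -p pics
python3 - <<'E'
from workcell import robot
import cv2,numpy as np
print(robot.nose_length, robot.get_time_s(), robot.get_eef_pos(), robot.get_eef_rot(), robot.get_width())
for n in ["top","side"]:
    s=robot.snapshot(n); cv2.imwrite(f"pics/{n}1.png",s["color"][:,:,::-1])
    print(n,s["camera_matrix"],s["dist_coeffs"],s["R"],s["t"])
    for t in ["wedge","jig","heat_sink","tray","spacer","collar","lip","capacitor","spool","flux","driver","brush"]:
        print(t,[(np.round(d["uv"]),round(d["conf"],2)) for d in robot.find_in(t,s)][:2])
print(robot.get_time_s())
E
```

```text
pics
0.017 0.0 [0.21958741 0.47660965 0.24780778] [-3.14055739e+00 -1.55445149e-04  2.70977846e+00] 0.08532480003613026
top [[466.34331132   0.         322.50511993]
 [  0.         466.34331132 205.54056777]
 [  0.           0.           1.        ]] [-0.13180822  0.          0.          0.          0.        ] [[-0.01525202 -0.99988157  0.00205456]
 [-0.99629547  0.01502333 -0.08467367]
 [ 0.08463278 -0.0033384  -0.99640662]] [0.0463577  0.57316862 1.31443005]
wedge [(array([409., 240.]), 0.72)]
jig [(array([285., 199.]), 0.66)]
heat_sink [(array([285., 178.]), 0.8)]
tray [(array([427., 236.]), 0.76)]
spacer [(array([444., 232.]), 0.53)]
collar [(array([422., 235.]), 0.51)]
lip [(array([284., 175.]), 0.77), (array([246., 166.]), 0.59)]
capacitor [(array([442., 232.]), 0.61), (array([204., 255.]), 0.61)]
spool [(array([204., 218.]), 0.58)]
flux [(array([204., 255.]), 0.56)]
driver [(array([217., 304.]), 0.77), (array([405., 240.]), 0.57)]
brush [(array([400., 133.]), 0.92)]
side [[443.32712695   0.         326.58430456]
 [  0.         443.32712695 197.6217434 ]
 [  0.           0.           1.        ]] [0.00242199 0.         0.         0.         0.        ] [[ 0.72171285 -0.69215953  0.00676348]
 [-0.38478764 -0.40930096 -0.82729148]
 [ 0.57538598  0.59446439 -0.5617322 ]] [-0.38792296  0.27686156  0.83920548]
wedge [(array([366., 272.]), 0.92)]
jig [(array([308., 194.]), 0.66)]
heat_sink [(array([322., 175.]), 0.66)]
tray [(array([398., 291.]), 0.81)]
spacer [(array([413., 295.]), 0.7), (array([172., 198.]), 0.18)]
collar [(array([392., 282.]), 0.59)]
lip [(array([322., 176.]), 0.87)]
capacitor [(array([303., 162.]), 0.63), (array([414., 294.]), 0.6)]
spool [(array([246., 164.]), 0.62)]
flux [(array([208., 166.]), 0.56)]
driver [(array([174., 199.]), 0.82)]
brush [(array([446., 213.]), 0.83)]
1.3
```

View pics/top1.png

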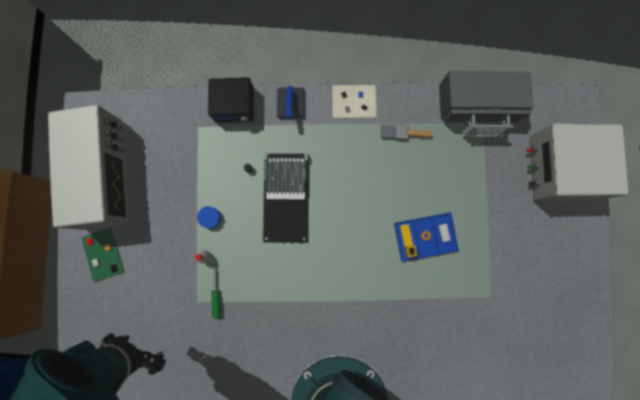

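View pics/side1.png

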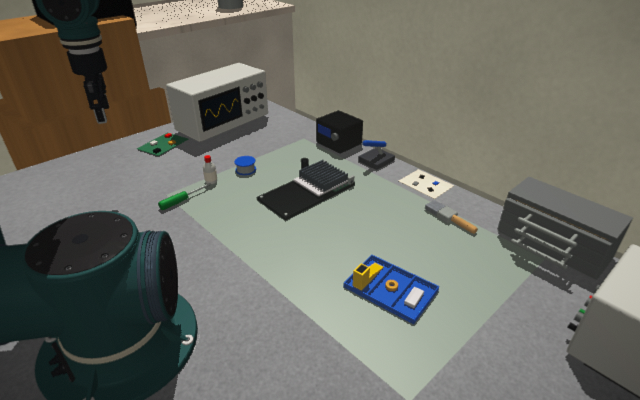

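The top view shows the wedge in the leftmost tray compartment (~408,240), with its black grip patch nearest the robot. The jig is at (285,200), its apron towards the robot, and the capacitor is at (249,168). Next I'll turn these into world coordinates.

```bash
cat > h.py <<'E'
from workcell import robot
import cv2,numpy as np
from scipy.spatial.transform import Rotation as Ro
def cam(s,pose=None):
    """returns R_cw (cam->world), origin"""
    if "mount" in s:
        p,r=pose; T=np.eye(4); T[:3,:3]=Ro.from_euler("xyz",r).as_matrix(); T[:3,3]=p
        M=T@np.array(s["mount"]); return M[:3,:3],M[:3,3]
    R=np.array(s["R"]); return R.T,-R.T@np.array(s["t"])
def rays(s,uv):
    n=cv2.undistortPoints(np.array(uv,float).reshape(-1,1,2),np.array(s["camera_matrix"]),np.array(s["dist_coeffs"]))[:,0]
    return np.c_[n,np.ones(len(n))]
def atz(s,uv,z,pose=None):
    Rc,o=cam(s,pose); d=rays(s,uv)@Rc.T
    return o+d*((z-o[2])/d[:,2])[:,None]
def cloud(s,mask,pose=None):
    Rc,o=cam(s,pose); v,u=np.nonzero(mask&(s["range_z"]>0))
    return (rays(s,np.c_[u,v])*s["range_z"][v,u][:,None])@Rc.T+o, np.c_[u,v]
def proj(s,X,pose=None):
    Rc,o=cam(s,pose); R=Rc.T; t=-R@o
    return cv2.projectPoints(np.array(X,float).reshape(-1,3),cv2.Rodrigues(R)[0],t,np.array(s["camera_matrix"]),np.array(s["dist_coeffs"]))[0][:,0]
def wrist():
    pose=(np.array(robot.get_eef_pos()),np.array(robot.get_eef_rot())); return robot.snapshot("wrist"),pose
def save(s,n,k=1):
    cv2.imwrite(f"pics/{n}.png",s["color"][:,:,::-1])
E
python3 - <<'E'
from h import *
s=robot.snapshot("top")
for t in ["wedge","jig","heat_sink","tray","spacer","collar","capacitor","spool","flux","driver","brush"]:
    m=robot.outline_of(t,s)
    if not m: print(t,"none");continue
    P,_=cloud(s,m[0]["mask"])
    r=cv2.minAreaRect(P[:,:2].astype(np.float32))
    print(t,round(m[0]["conf"],2),"rect c",np.round(r[0],3),"size",np.round(r[1],3),"ang",round(r[2],1),"z",np.round(np.percentile(P[:,2],[5,50,95]),3))
E
```

```text
wedge 0.59 rect c [ 0.471 -0.206] size [0.091 0.025] ang 8.7 z [0.004 0.016 0.052]
jig 0.58 rect c [0.602 0.146] size [0.132 0.262] ang 88.9 z [0.005 0.013 0.043]
heat_sink 0.73 rect c [0.659 0.144] size [0.11  0.124] ang 88.4 z [0.017 0.022 0.045]
tray 0.88 rect c [ 0.479 -0.263] size [0.117 0.173] ang 9.7 z [-0.001  0.004  0.015]
spacer 0.65 rect c [0.544 0.368] size [0.06  0.065] ang 0.3 z [0.001 0.032 0.036]
collar 0.4 rect c [ 0.485 -0.26 ] size [0.022 0.023] ang 28.2 z [0.008 0.012 0.016]
capacitor none
spool 0.92 rect c [0.549 0.374] size [0.075 0.065] ang 74.8 z [-0.001  0.032  0.036]
flux 0.53 rect c [ 0.49  -0.315] size [0.049 0.024] ang 11.8 z [0.008 0.013 0.018]
driver 0.84 rect c [0.324 0.351] size [0.131 0.023] ang 3.0 z [0.013 0.022 0.028]
brush 0.56 rect c [ 0.787 -0.213] size [0.149 0.038] ang 88.2 z [0.01  0.018 0.023]
```

World estimates match the known sizes: tray yaw is about 9.7°, and the jig origin is about (0.602, 0.146) with yaw about -1.1°. Next I'll look from the wrist camera over the jig and then over the wedge.

Run:
```python
from h import *
np.set_printoptions(suppress=True,precision=4)
robot.move_ptp([0.47,0.14,0.30],[np.pi,0,np.pi-0.02])
s,p=wrist(); save(s,"wj1")
print(p, np.array(s["mount"]), s["dist_coeffs"])
np.savez("wj1.npz",color=s["color"],range_z=s["range_z"],K=s["camera_matrix"],D=s["dist_coeffs"],M=s["mount"],p=p[0],r=p[1])
for t in ["jig","heat_sink"]:
    m=robot.outline_of(t,s)
    if not m: print(t,"none");continue
    P,_=cloud(s,m[0]["mask"],p)
    r=cv2.minAreaRect(P[:,:2].astype(np.float32)); print(t,m[0]["conf"],r,np.percentile(P[:,2],[5,50,95]))
robot.move_ptp([0.43,-0.20,0.24],[np.pi,0,np.pi+0.16])
s,p=wrist(); save(s,"ww1")
np.savez("ww1.npz",color=s["color"],range_z=s["range_z"],K=s["camera_matrix"],D=s["dist_coeffs"],M=s["mount"],p=p[0],r=p[1])
for t in ["wedge","tray"]:
    m=robot.outline_of(t,s)
    if not m: print(t,"none");continue
    P,_=cloud(s,m[0]["mask"],p)
    r=cv2.minAreaRect(P[:,:2].astype(np.float32)); print(t,m[0]["conf"],r,np.percentile(P[:,2],[5,50,95]))
    if t=="wedge":
        Q=P[P[:,2]>.045]; print("block",len(Q),cv2.minAreaRect(Q[:,:2].astype(np.float32)),np.median(Q[:,2]))
print(robot.get_time_s())
```

```text
(array([0.4698, 0.1406, 0.2999]), array([ 3.1415, -0.0001,  3.1219])) [[-0.0004 -0.9528 -0.3035  0.0784]
 [ 1.     -0.0009  0.0013 -0.0004]
 [-0.0015 -0.3035  0.9528 -0.1254]
 [ 0.      0.      0.      1.    ]] [-0.0488  0.      0.      0.      0.    ]
jig 0.9 ((0.6108216047286987, 0.14635971188545227), (0.1396406590938568, 0.2819403409957886), 88.96895599365234) [0.0086 0.0107 0.0435]
heat_sink 0.89 ((0.6688956022262573, 0.14508271217346191), (0.1187618300318718, 0.147038996219635), 88.22689819335938) [0.0192 0.0212 0.0443]
wedge 0.69 ((0.47081246972084045, -0.2044430375099182), (0.09265284240245819, 0.02422448806464672), 9.188250541687012) [0.0063 0.0186 0.0501]
block 813 ((0.4400566816329956, -0.20993824303150177), (0.02999342419207096, 0.023182572796940804), 9.142348289489746) 0.04912007796255924
tray 0.57 ((0.4807327687740326, -0.2643120586872101), (0.11600623279809952, 0.17717617750167847), 9.381792068481445) [0.0016 0.0031 0.0137]
5.0667
```

View pics/wj1.png

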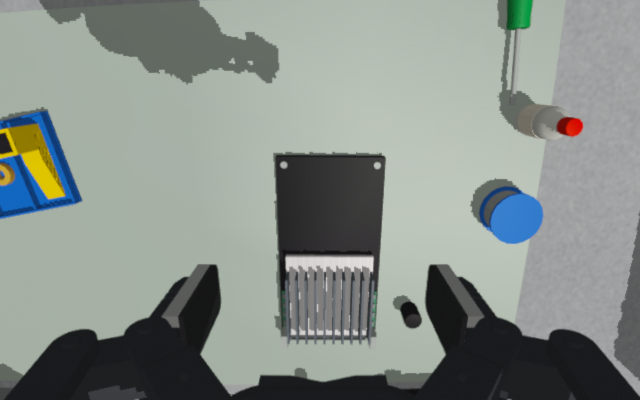

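View pics/ww1.png

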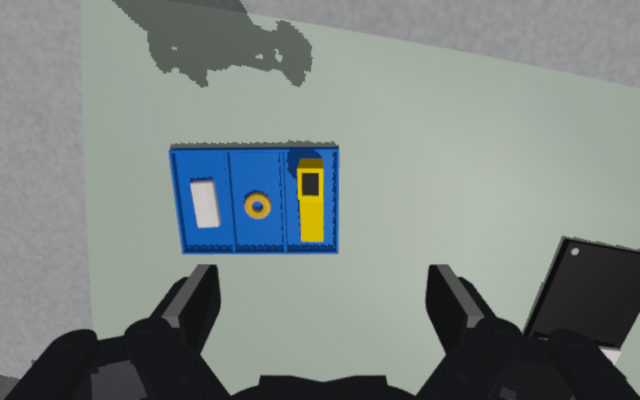

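The wedge block top is at (0.440, -0.210), z 49 mm, yaw 0.16, all as expected. In the jig view the apron's front edge is at row ~154, columns 275 to 384, and the lip is at row ~255. I'll refine the jig frame and then grasp.

Run:
```python
from h import *
np.set_printoptions(suppress=True,precision=4)
z=np.load("wj1.npz"); s=dict(color=z["color"],range_z=z["range_z"],camera_matrix=z["K"],dist_coeffs=z["D"],mount=z["M"]); p=(z["p"],z["r"])
print("apron corners",atz(s,[[274.5,154],[384.5,154]],.010,p)[:,:2].tolist())
print("holes",atz(s,[[284,165],[378,165]],.010,p)[:,:2].tolist())
m=np.zeros((400,640),bool); m[140:262,255:400]=1
P,uv=cloud(s,m,p); 
a=P[(P[:,2]>.007)&(P[:,2]<.013)]; r=cv2.minAreaRect(a[:,:2].astype(np.float32)); print("apron",r, np.median(a[:,2]))
m[:]=0; m[245:300,270:390]=1; P,uv=cloud(s,m,p)
b=P[(P[:,2]>.016)&(P[:,2]<.026)]
# front edge: min x per y bin
for y in np.arange(.095,.2,.01):
    q=b[abs(b[:,1]-y)<.005]; 
    if len(q)>5: print(round(y,3),len(q),np.percentile(q[:,0],[0,5]),np.median(q[:,2]))
robot.command_gripper(0.05,40)
yaw=np.pi+0.16
robot.move_ptp([0.440,-0.210,0.10],[np.pi,0,yaw])
robot.move_linear([0.440,-0.210,0.037],0.1)
robot.command_gripper(0.0,40)
print(robot.get_width(),robot.get_eef_pos(),robot.get_wrist_force())
robot.move_linear([0.440,-0.210,0.11],0.1)
print(robot.get_width(),robot.get_wrist_force(),robot.get_time_s())
s2=robot.snapshot("side"); save(s2,"side2")
s2,p=wrist(); save(s2,"ww2"); print(s2["shot"])
for n,ss,pp in[("w",s2,p)]:
    m=robot.outline_of("wedge",ss)
    if m:
        P,_=cloud(ss,m[0]["mask"],pp); print(m[0]["conf"],cv2.minAreaRect(P[:,:2].astype(np.float32)),np.percentile(P[:,2],[1,5,50,95]))
```

```text
apron corners [[0.4669561382187253, 0.08446977819581894], [0.46955182550650265, 0.21332405474520955]]
holes [[0.4803179289233837, 0.09492502165663866], [0.48256336045965587, 0.20601757285526134]]
apron ((0.5395219922065735, 0.14782783389091492), (0.13034963607788086, 0.13765057921409607), 88.5252914428711) 0.009911941217390918
0.095 260 [0.5946 0.5958] 0.020506083494039845
0.105 259 [0.5942 0.5956] 0.020719819749034085
0.115 257 [0.5949 0.5958] 0.020808211588002834
0.125 267 [0.5951 0.596 ] 0.02060953845692126
0.135 306 [0.5958 0.5966] 0.020775301717827294
0.145 326 [0.5953 0.5969] 0.020690460520138065
0.155 274 [0.5959 0.5971] 0.020585076090315235
0.165 239 [0.5963 0.5971] 0.020788123474253906
0.175 239 [0.5964 0.5974] 0.02067819740998278
0.185 252 [0.5966 0.5979] 0.020774567478407252
0.195 271 [0.5971 0.5981] 0.020702961690799215
0.02378306348128948 [ 0.4403 -0.2102  0.0377] [-1.317   0.6774  7.1774]
0.023445606517627133 [ 0.428  -0.3528 -1.024 ] 8.1333
7
0.72 ((0.47048765420913696, -0.20877166092395782), (0.0934356302022934, 0.032454393804073334), 9.213048934936523) [0.0766 0.0784 0.1193 0.1216]
```

View pics/ww2.png

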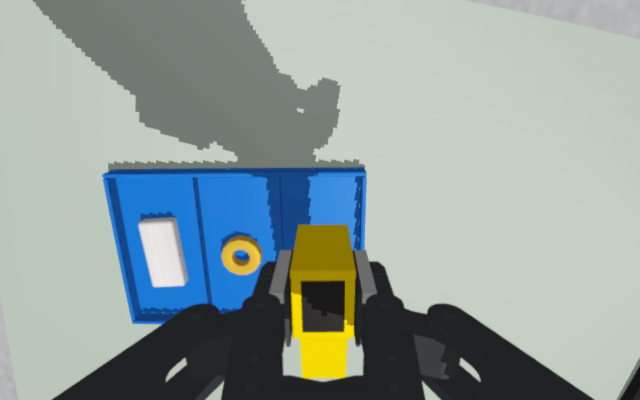

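View pics/side2.png

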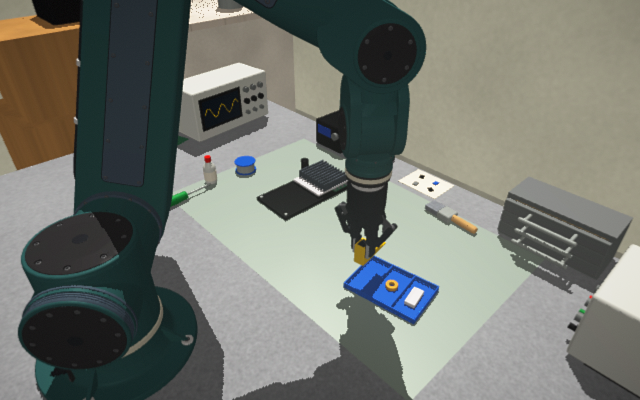

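The wedge is held level: width is 23.4 mm, and the lowest point seen in the wrist cloud (0.077) matches the expected underside. The jig frame comes out at yaw about -0.023, lip middle about (0.596, 0.147). I'll set it down on the apron about 25 mm short of the lip.

```bash
python3 - <<'E'
from h import *
np.set_printoptions(suppress=True,precision=4)
yaw=np.pi-0.023
x0,y0=0.493,0.1495
robot.move_linear([0.440,-0.210,0.14],0.15)
robot.move_ptp([x0,y0,0.12],[np.pi,0,yaw])
robot.move_linear([x0,y0,0.053],0.1)
robot.dwell(0.3); f0=np.array(robot.get_wrist_force())
hit=robot.move_linear([x0,y0,0.042],0.015,threshold=4)
print(hit,robot.get_eef_pos(),robot.get_eef_rot(),f0,robot.get_wrist_force(),robot.get_width())
s,p=wrist(); save(s,"w3"); s2=robot.snapshot("top"); save(s2,"top3"); s3=robot.snapshot("side"); save(s3,"side3")
for ss,pp in[(s,p),(s2,None),(s3,None)]:
  for t in ["wedge","heat_sink"]:
    m=robot.outline_of(t,ss)
    if m:
        P,_=cloud(ss,m[0]["mask"],pp); print(t,m[0]["conf"],len(P),cv2.minAreaRect(P[:,:2].astype(np.float32)),np.percentile(P[:,2],[1,5,50,95]), P[:,0].min(),P[:,0].max())
print(robot.get_time_s())
E
python3 -c "
import cv2
a=cv2.imread('pics/side3.png')[130:250,220:400];cv2.imwrite('pics/side3c.png',cv2.resize(a,None,fx=4,fy=4))"
```

```text
True [0.4929 0.1496 0.0446] [ 3.1413 -0.      3.1188] [ 0.7989 -0.7014 -0.1524] [-1.5287  0.036   7.8592] 0.023536711385286808
heat_sink 0.93 1634 ((0.6372089385986328, 0.14483052492141724), (0.11163406074047089, 0.16943809390068054), 87.62857818603516) [0.0133 0.0162 0.0221 0.0453] 0.5514749785523687 0.722510978504989
wedge 0.52 226 ((0.5213949680328369, 0.14962685108184814), (0.02821263112127781, 0.09049630165100098), 89.18489837646484) [0.0127 0.0148 0.023  0.0579] 0.47602714594206547 0.5666015414036617
heat_sink 0.69 1126 ((0.6782141327857971, 0.14756223559379578), (0.1726904809474945, 0.11856643110513687), 3.7389705181121826) [0.0164 0.0199 0.0394 0.0461] 0.593436928883723 0.7611836613500058
12.1333
```

View pics/w3.png

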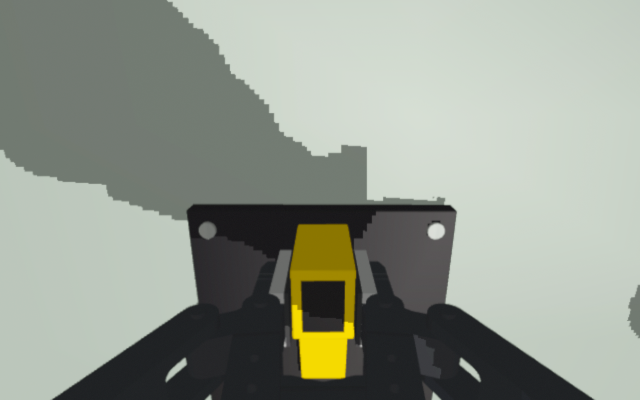

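View pics/side3c.png

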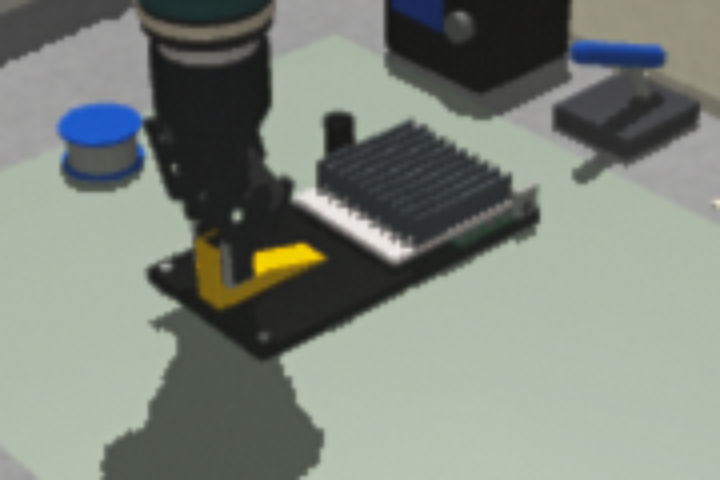

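Contact came at TCP z = 44.6 mm, against 44.7 predicted. The wedge is flat, aligned and centred: its columns 292–355 sit within the plate's 188–455. Now I'll push in steps, watching force and the front strip's height.

```bash
cat >> h.py <<'E'
def strip(s,pose=None):
    P,_=cloud(s,np.ones((400,640),bool),pose)
    out=[]
    for (x0,x1,y0,y1,zl,zh) in [(.600,.612,.095,.125,.016,.034),(.600,.612,.165,.195,.016,.034),(.625,.65,.10,.19,.040,.06)]:
        q=P[(P[:,0]>x0)&(P[:,0]<x1)&(P[:,1]>y0)&(P[:,1]<y1)&(P[:,2]>zl)&(P[:,2]<zh)]
        out.append((len(q),round(1e3*float(np.median(q[:,2])),2) if len(q) else None,round(1e3*float(np.percentile(q[:,2],90)),2) if len(q) else None))
    return out
E
python3 - <<'E'
from h import *
np.set_printoptions(suppress=True,precision=4)
u=np.array([np.cos(-.023),np.sin(-.023),0])
base=np.array([.493,.1495,.0446])
def st(d):
    print("d",d,"pos",np.array(robot.get_eef_pos()),"f",np.array(robot.get_wrist_force()),"side",strip(robot.snapshot("side")),"top",strip(robot.snapshot("top")))
st(0)
robot.move_linear(base+u*.030,0.04); robot.dwell(.2); st(30)
for d in [36,40,44]:
    robot.move_linear(base+u*d*1e-3,0.02); robot.dwell(.2); st(d)
save(robot.snapshot("side"),"side4"); print(robot.get_time_s())
E
python3 -c "
import cv2
a=cv2.imread('pics/side4.png')[130:250,220:400];cv2.imwrite('pics/side4c.png',cv2.resize(a,None,fx=4,fy=4))"
```

```text
d 0 pos [0.493  0.1496 0.0446] f [-0.9711  0.5723  6.5097] side [(27, 21.71, 23.53), (24, 22.74, 24.02), (120, 43.8, 46.17)] top [(38, 20.32, 24.52), (42, 21.52, 23.95), (77, 43.75, 47.12)]
d 30 pos [0.5226 0.1489 0.0446] f [-4.6287  0.3529  7.3043] side [(27, 22.46, 23.62), (17, 22.32, 24.01), (125, 43.79, 45.99)] top [(26, 19.7, 22.47), (0, None, None), (46, 42.63, 46.92)]
d 36 pos [0.5288 0.1487 0.0447] f [-3.0764 -0.2876  6.1672] side [(25, 22.28, 23.98), (13, 23.04, 23.77), (128, 43.82, 46.24)] top [(24, 20.21, 22.86), (0, None, None), (24, 43.73, 46.49)]
d 40 pos [0.5319 0.1486 0.0446] f [-8.9169  0.5562 11.8096] side [(24, 22.83, 24.1), (11, 22.82, 24.44), (124, 43.9, 46.41)] top [(26, 20.76, 24.19), (0, None, None), (18, 45.04, 47.2)]
d 44 pos [0.5347 0.1486 0.0446] f [-17.023   -0.2046  18.5604] side [(27, 23.1, 24.7), (10, 23.3, 24.2), (119, 44.15, 46.86)] top [(24, 20.93, 23.36), (0, None, None), (13, 44.48, 49.54)]
15.5417
```

View pics/side4c.png

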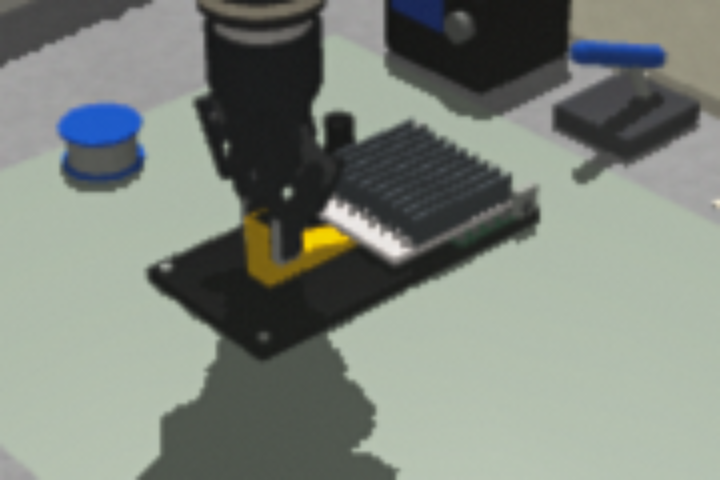

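The ramp met the lip at TCP x≈0.5305, so the lip is at x≈0.5955, agreeing with the vision estimate. Down-press has grown to 18 N and friction is making the arm lag, so I'll raise the z target slightly and check the force.

Run:
```python
from h import *
np.set_printoptions(suppress=True,precision=4)
u=np.array([np.cos(-.023),np.sin(-.023),0])
base=np.array([.493,.1495,.0446])
for dz in [.0005,.001,.0015]:
    robot.move_linear(base+u*.044+[0,0,dz],0.02); robot.dwell(.25)
    f=np.array(robot.get_wrist_force())
    print(dz,np.array(robot.get_eef_pos()),np.array(robot.get_eef_rot()),f,robot.get_wrist_torque(),robot.get_width())
    if f[2]<5: break
print(strip(robot.snapshot("side")),robot.get_time_s())
```

```text
0.0005 [0.5353 0.1485 0.0447] [-3.1415 -0.0039  3.1189] [-9.7876  0.3638  7.1722] [0.094  1.6319 0.0416] 0.023765876716137425
0.001 [0.536  0.1485 0.045 ] [-3.1414 -0.003   3.1187] [-4.9485  0.1872  0.4322] [ 0.093   1.1377 -0.0459] 0.023519712714021833
[(23, 23.17, 24.85), (11, 22.83, 24.85), (126, 44.17, 46.83)] 16.5917
```

```bash
python3 - <<'E'
from h import *
np.set_printoptions(suppress=True,precision=4)
u=np.array([np.cos(-.023),np.sin(-.023),0])
base=np.array([.493,.1495,.0446+.0008])
for d in [48,51,54]:
    robot.move_linear(base+u*d*1e-3,0.02); robot.dwell(.3)
    S=robot.snapshot("side")
    print(d,np.array(robot.get_eef_pos()),np.array(robot.get_eef_rot())[1],np.array(robot.get_wrist_force()),strip(S),strip(robot.snapshot("top")))
save(S,"side5"); print(robot.get_time_s())
s,p=wrist(); save(s,"w5")
E
python3 -c "
import cv2
a=cv2.imread('pics/side5.png')[130:250,220:400];cv2.imwrite('pics/side5c.png',cv2.resize(a,None,fx=4,fy=4))"
```

```text
48 [0.5409 0.1484 0.0453] -0.0011497047511974667 [-2.7894  0.4332 -3.4295] [(28, 24.8, 25.92), (9, 24.74, 26.56), (124, 44.87, 47.71)] [(20, 23.52, 25.94), (0, None, None), (13, 46.57, 49.86)]
51 [0.5444 0.1483 0.0456] -9.050196435111957e-05 [ 1.0503 -0.1159 -2.8667] [(25, 26.13, 27.73), (3, 24.77, 25.67), (126, 45.72, 48.87)] [(20, 24.39, 27.55), (0, None, None), (11, 46.34, 49.05)]
54 [0.5469 0.1482 0.0454] -0.0011036593108657566 [-2.1054 -0.9271 -3.8122] [(31, 26.34, 28.26), (4, 25.38, 26.62), (120, 45.95, 49.14)] [(19, 22.9, 26.46), (0, None, None), (10, 44.28, 46.69)]
18.7417
```

View pics/side5c.png

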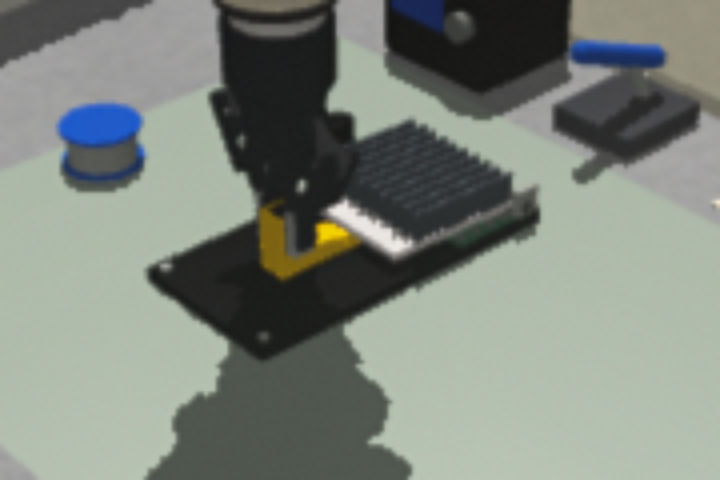

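View pics/w5.png

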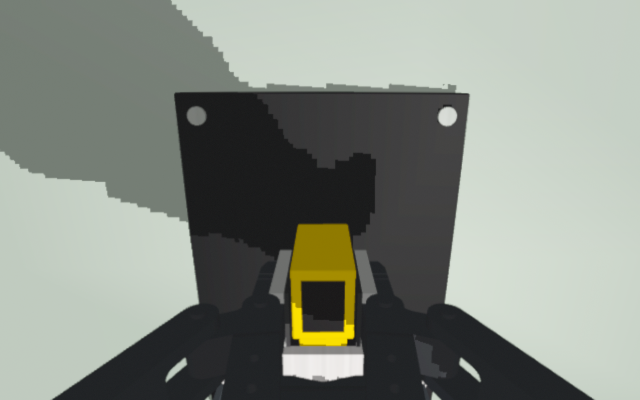

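The front strip has risen about 4.2 mm by the side camera, and 4.3 mm by wedge geometry. The arm is carrying a few newtons, so I'll lower slightly to seat the wedge on the plate and recheck.

Run:
```python
from h import *
np.set_printoptions(suppress=True,precision=4)
u=np.array([np.cos(-.023),np.sin(-.023),0])
base=np.array([.493,.1495,.0446])
for dz in [.0005,.0002]:
    robot.move_linear(base+u*.054+[0,0,dz],0.01); robot.dwell(.4)
    f=np.array(robot.get_wrist_force())
    print(dz,np.array(robot.get_eef_pos()),np.array(robot.get_eef_rot()),f,robot.get_width())
    if f[2]>1: break
robot.dwell(.5)
print(np.array(robot.get_eef_pos()),np.array(robot.get_wrist_force()),[strip(robot.snapshot("side")) for _ in range(2)],robot.get_width(),robot.get_time_s())
s=robot.snapshot("top")
for t in ["spacer","collar","capacitor","spool","flux","driver","brush"]:
    print(t,[np.round(d["uv"]) for d in robot.find_in(t,s)][:2])
save(s,"top6")
```

```text
0.0005 [0.5469 0.1483 0.0451] [-3.1415 -0.0011  3.1186] [-3.3793 -0.0705 -3.3098] 0.023363125782503536
0.0002 [0.547  0.1483 0.0448] [-3.1415 -0.0009  3.1187] [-4.5803 -0.5414  0.3804] 0.02348115733696255
[0.547  0.1483 0.0448] [-4.9071 -0.0009  0.149 ] [[(32, 25.94, 27.39), (3, 25.64, 26.05), (115, 46.07, 49.02)], [(25, 25.75, 28.06), (3, 25.15, 25.79), (118, 45.42, 48.91)]] 0.023175126605168097 20.6917
spacer [array([442., 234.])]
collar [array([423., 236.])]
capacitor [array([249., 166.])]
spool [array([207., 215.])]
flux []
driver [array([214., 302.]), array([294., 167.])]
brush [array([403., 132.]), array([215., 301.])]
```

View pics/top6.png

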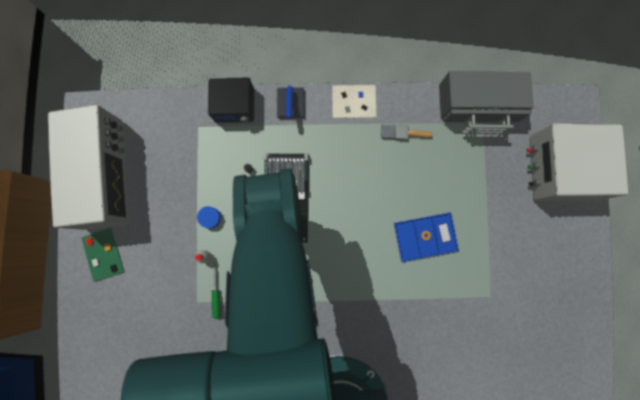

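The top view shows every bystander where it started (spool 208,217; flux cap 199,258; capacitor 249,168; spacer and collar in the tray). The lift reads about 3.8–4 mm with the wedge seated, so I'm handing in.

Run:
```python
from workcell import robot
robot.job_done(); print(robot.get_time_s())
```

```text
the job is handed in; nothing more can be done
the job is handed in; nothing more can be done
```

I gripped the wedge by its block, lifted it clear of the tray and set it flat on the apron. I then pushed it under the middle of the heat sink's front edge and handed the job in still gripping it. The last clock reading was 20.7 s; no verdict is reported.

**Final checks**
- **Lift:** side-camera depth shows the front strip about 3.8 mm above rest. Wedge geometry gives about 4.3 mm, with the thin end about 28 mm past the edge.
- **Wedge:** the TCP height puts its underside within about 0.3 mm of the plate. It was centred on the plate before the push, with tool tilt now about 0.001 rad and yaw matching the jig.
- **Grip:** the fingers read 23.2 mm wide with 40 N commanded.
- **Forces:** wrist force settled near 5 N horizontal and 0 N vertical. There was no sign of the gripper touching the heat sink.
- **Bystanders:** the last top view shows them all where they started. The network did not find the flux bottle in it, but the bottle is visible there at its starting place.

**Disagreements**
- **Top-camera lift:** the coarse top-camera depth of the strip was partly hidden by the arm and noisy, so I did not use it for the lift.
- **Press and lag:** midway through the push the down-press rose to 18.6 N and the arm lagged. I raised the target slightly to relieve it.

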